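# Nest the porcelain mortars for storage

## Task

Put the three porcelain mortars away as one nest. First clear the pestle that lies across the largest one and lay it flat inside the shallow steel tray; then nest the mortars in size order, the medium one upright in the largest and the small one upright in the medium one, each standing flat on the floor of the one around it, with the largest left standing on the bench. Porcelain chips, so set the mortars down gently without dropping or banging them together or tipping one over, and leave the other things on the bench where they are.

Things in the scene. Friction and masses are not known exactly. Their poses are not given: they have to be found in the camera images.
- mortar_large: The largest of three white porcelain mortars (thick round bowls): 148 mm across outside at the rim, 70 mm high, wall 8 mm, mouth 132 mm inside; outer wall upright over the upper half, tapering below to a foot 100 mm across. Solid bottom: the flat inner floor lies 22 mm above the underside. Origin: centre of the underside; z up along its axis. Starts upright; places vary.
- mortar_medium: The middle-sized of three white porcelain mortars (thick round bowls): 108 mm across outside at the rim, 68 mm high, wall 8 mm, mouth 92 mm inside; outer wall upright over the upper half, tapering below to a foot 68 mm across. Solid bottom: the flat inner floor lies 22 mm above the underside. Origin: centre of the underside; z up along its axis. Starts upright; places vary.
- mortar_small: The smallest of three white porcelain mortars (thick round bowls): 68 mm across outside at the rim, 66 mm high, wall 8 mm, mouth 52 mm inside; outer wall upright over the upper half, tapering below to a foot 44 mm across. Solid bottom: the flat inner floor lies 22 mm above the underside. Origin: centre of the underside; z up along its axis. Starts upright; places vary.
- pestle: Pestle: straight square wooden handle 164 x 20 x 20 mm, round porcelain head 30 mm across and 30 mm long. Origin: underside of the handle, midway along it; x along the handle to the head, z up. Handle x -82 to +82 mm, head +82 to +112 mm; centre of mass near x = +25 mm. Starts level across the largest mortar's rim in any direction (underside 70 mm above the bench).
- pestle_butt (a point): Centre of the free end face of the pestle's wooden handle (pestle x = -82 mm, 10 mm above its underside).
- pestle_head (a point): Tip of the pestle's porcelain head, on its axis (pestle x = +112 mm, 10 mm above the handle's underside).
- tray: Shallow open steel tray fixed on the bench, 120 mm (its x) by 250 mm (its y), 22 mm high, walls and floor about 4-5 mm thick. Origin: centre of its underside; z up.
- petri_dish: Bystander: closed clear Petri dish, 62 mm in diameter, 18 mm high. Origin: centre of its underside.
- stopper: Bystander: dark rubber stopper, 44 mm in diameter, 28 mm high. Origin: centre of its underside.
- amber_bottle: Bystander: capped amber bottle, 64 mm in diameter, 130 mm high. Origin: centre of its underside.
- jar: Bystander: glass jar with a steel cap, 70 mm in diameter, 60 mm high. Origin: centre of its underside.
- slide_box: Bystander: flat blue microscope-slide box, 70 x 90 x 35 mm. Origin: centre of its underside.
- weight: Bystander: brass cylinder, 44 mm in diameter, 45 mm high. Origin: centre of its underside.

How it is judged:
By the outcome, as a careful person would: the job done as asked, in the order asked, and still so for the second after the job is handed in, with the robot touching nothing.
It also fails if it takes over 72 s, if anything falls off the work surface, if the arm or the gripper's body presses on something with over 40 N, if the wrist force passes 120 N, or if a joint passes its speed limit or range.

## Robot

A 6-joint arm with a two-finger parallel gripper is mounted at the origin on the work surface. World frame = base frame: x ahead of the robot, y to its left, z up, the work surface at z = 0. Lengths are in m, angles in rad, forces in N, time in s.
With the tool pointing down it reaches from about 0.375 to 0.9 m from the base axis. Payload 3.1 kg.
Tool frame: the origin (TCP) lies midway between the tips of the shut fingers; the grasp point (between the pads) lies 19 mm behind it (manip.pinch_z is the distance from the TCP to the grasp point, in m); z points along the fingers, y is the line along which they close (so a half turn about z gives the same grasp; the last joint's range is limited). The gripper opens to 85 mm and grips with 20 to 120 N. Pads are 22 mm wide; open, the fingers measure 114 mm over their backs; the gripper's body (76 mm by 85 mm) begins 54 mm behind the grasp point. The pads swing forward as they close: fully open they stand 13 mm farther back than shut.
Start: joints at [-1.391, 0.527, 1.433, -0, 1.181, -0.178], TCP at [0.219, -0.585, 0.231] pointing down, gripper open.
Joint ranges: [-3.08, 3.08], [-0.75, 2.2], [0.22, 2.44], [-1.43, 4.57], [0, 2.65], [-2.85, 2.85]. Speed limits (rad/s): [2.79, 2.79, 3.14, 3.14, 3.14, 3.14].

## Interface

Orientations are given as a unit quaternion [x, y, z, w].
In Python, from station import manip, viewer, ticket gives the robot as it stands.
- The arm moves only by the shell command python3 -m creep 'ROWS' [FORCE]. ROWS is JSON, a list of rows, each an object with "slide": the shift along the tool's x, y, z in cm, a list of three; "angular": the turn, a rotation vector about the tool's x, y, z in rad, a list of three; "claw": the opening, from -1 (shut) to 1 (fully open). A call has 1 to 10 rows; each row shifts and turns the commanded pose from where the row before left it, along the tool's axes as they then stand; what a row does not reach is not made up. A row lasts 1/12 s, in which the tool goes at most 41.7 mm and 7.16 degrees, less where a joint would pass 70% of its speed; a pose out of reach is approached as far as the arm can. A call with a gripper value outside its range is refused whole. The fingers move at their own pace and stop on an object; FORCE is the grip in N (left out, the last holds). Time passes only in rows, so rows that do not move let the fingers close. It gives the time, the measured TCP pose, the force, the opening and the grip force at its end, in the units of the state.
- manip.sense(): the state, without advancing time (a new reading comes with each control period).
- viewer.snapshot(name): name is "scene" or "top"; returns the picture (400x640x3 uint8, blue, green, red); there is no depth.
- viewer.calibration(name): a dict with "fov_y" (degrees; the focal length in pixels is half the picture's height over the tangent of half this angle, whatever the lens; pixels are square), "cx", "cy" (the principal point, pixels), "T" (4x4, takes a point from camera to world coordinates). Camera axes: x right, y up, looking along -z (the intrinsics and any distortion apply to the point x, -y, -z); pixel columns grow to the right and rows downward; lengths in m; the calibration is good to about 2 mm. A picture is of the moment at which its call begins. calibration takes no time and is no camera call.
- ticket.sign_off(): hands the job in; it is judged then, once.
The state is a dict: "t": time; "q": joint angles; "qd": joint speeds; "tau": joint torques, N m; "tcp_pos": TCP position; "tool_rot": TCP orientation; "force": force on the tool from outside, world axes, zero at the start; "ft_torque": the same for the moment, N m; "finger_gap": opening from 0.0 (shut) to 1.0 (fully open); "gripper_force": force on a finger pad.
Only numpy, scipy, OpenCV 4.12 (cv2) and the standard library are available. Lean on these libraries where they do the work, as an engineer would, in place of code of your own. Each camera call takes 0.05 s, during which the arm holds its last target. There are 200 camera calls.

## Working session

There is one attempt and no reset: what is moved stays moved. The work goes in short steps, Python scripts to look and compute and a shell command to move; the robot and the scene stay as the last step left them, time stands still between calls to the robot, and variables do not carry over. Pictures are saved under pics/ and viewed, at most 10 in all, crops included, and the job is handed in when it is done.

```bash
ls; mkdir -p pics
python3 - <<'E'
from station import manip, viewer
import cv2,numpy as np
for n in ("scene","top"):
    c=viewer.calibration(n);print(n,{k:(np.round(v,4).tolist() if k=="T" else v) for k,v in c.items()})
    cv2.imwrite(f"pics/{n}0.png",viewer.snapshot(n))
s=manip.sense();print(s,manip.pinch_z)
E
```

```text
pics
scene {'fov_y': 52.315028518387855, 'cx': 317.0996371694533, 'cy': 200.44518085486771, 'T': [[0.5097, -0.5673, 0.6468, 1.3317], [0.8601, 0.3176, -0.3992, -0.4607], [0.0211, 0.7598, 0.6498, 0.8423], [0.0, 0.0, 0.0, 1.0]]}
top {'fov_y': 56.80401809565166, 'cx': 323.62917267371137, 'cy': 205.4255674458145, 'T': [[0.0267, 0.9873, -0.1566, 0.4275], [-0.9992, 0.0309, 0.0248, 0.0124], [0.0294, 0.1558, 0.9874, 1.0854], [0.0, 0.0, 0.0, 1.0]]}
{'t': 0.1, 'q': array([-1.39149252e+00,  5.28394413e-01,  1.43377105e+00, -6.73798537e-05,
        1.18137257e+00, -1.78501771e-01]), 'qd': array([-1.30536453e-03, -2.12528289e-03, -3.57193284e-03, -3.63908492e-05,
        3.79667635e-04,  1.80475153e-03]), 'tau': array([-3.66614895e-04, -4.43303883e+01, -1.78586072e+01, -2.20536672e-04,
        3.87252570e-03,  1.98745238e-05]), 'tcp_pos': array([ 0.21878077, -0.58477689,  0.23041942]), 'tool_rot': array([ 9.84036786e-01,  1.77962516e-01, -3.15451047e-05, -9.72679099e-04]), 'force': array([ 0.10572104, -0.31466857,  0.09820078]), 'ft_torque': array([ 0.04677429, -0.026835  , -0.02661428]), 'gripper_force': 0.0, 'finger_gap': 0.9944769362538551} 0.0187
```

View pics/top0.png

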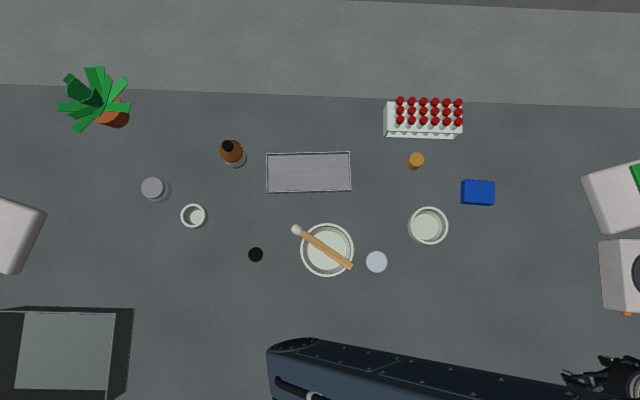

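View pics/scene0.png

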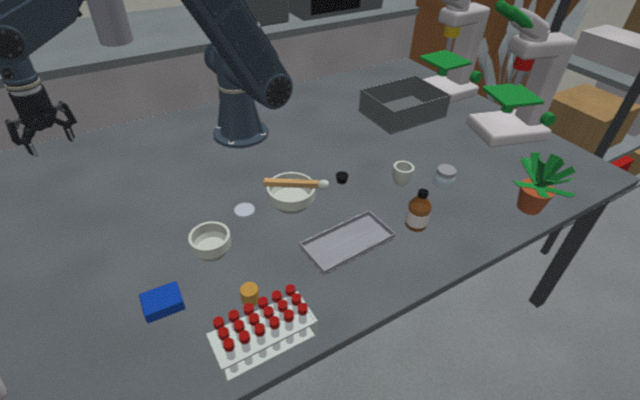

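The top view shows the large mortar at (327,250), with the pestle from its head at (297,230) to its butt at (351,268). The medium mortar is at (428,225), the small at (193,215), the tray at (309,172), the stopper at (256,254) and the dish at (376,262). The scene view agrees: mortars at (291,192), (210,240) and (403,172), tray at (347,242).

```bash
cat > h.py <<'E'
import numpy as np,cv2
from station import manip,viewer
from scipy.optimize import least_squares
from scipy.spatial.transform import Rotation as R
def cast(n,uv,z):
    c=viewer.calibration(n);f=200/np.tan(np.radians(c["fov_y"])/2);T=np.array(c["T"])
    uv=np.atleast_2d(uv).astype(float)
    d=np.c_[(uv[:,0]-c["cx"])/f,-(uv[:,1]-c["cy"])/f,-np.ones(len(uv))]@T[:3,:3].T
    return (T[:3,3]+d*((z-T[2,3])/d[:,2])[:,None])[:,:2]
def rim(n,mask,z,r):
    """circle of known radius r at height z through the contour points on the side away from the camera"""
    cs,_=cv2.findContours(mask,cv2.RETR_EXTERNAL,cv2.CHAIN_APPROX_NONE)
    p=cast(n,max(cs,key=cv2.contourArea)[:,0],z);cam=np.array(viewer.calibration(n)["T"])[:2,3]
    c=p.mean(0)
    for _ in range(4):
        u=(c-cam)/np.linalg.norm(c-cam);q=p[(p-c)@u>0.1*r]
        s=least_squares(lambda x:np.hypot(*(q-x[:2]).T)-x[2],[*c,r],loss="soft_l1",f_scale=.002);c=s.x[:2]
    return np.r_[c,s.x[2],np.std(s.fun)]
def white(im,box):
    hsv=cv2.cvtColor(im,cv2.COLOR_BGR2HSV);m=((hsv[...,1]<45)&(hsv[...,2]>135)).astype(np.uint8)
    o=np.zeros_like(m);x0,y0,x1,y1=box;o[y0:y1,x0:x1]=m[y0:y1,x0:x1]
    return cv2.morphologyEx(o,cv2.MORPH_CLOSE,np.ones((3,3),np.uint8))
def wood(im,box):
    hsv=cv2.cvtColor(im,cv2.COLOR_BGR2HSV);m=((hsv[...,1]>80)&(hsv[...,0]<25)&(hsv[...,2]>100)).astype(np.uint8)
    o=np.zeros_like(m);x0,y0,x1,y1=box;o[y0:y1,x0:x1]=m[y0:y1,x0:x1];return o
def mid(m):
    cs,_=cv2.findContours(m,cv2.RETR_EXTERNAL,cv2.CHAIN_APPROX_NONE);(c,wh,a)=cv2.minAreaRect(max(cs,key=cv2.contourArea))
    b=cv2.boxPoints((c,wh,a));e=sorted([(np.linalg.norm(b[i]-b[(i+1)%4]),(b[i]+b[(i+1)%4])/2) for i in range(4)],key=lambda t:t[0])
    return e[0][1],e[1][1]
E
python3 - <<'E'
from h import *
np.set_printoptions(precision=4,suppress=True)
I={n:cv2.imread(f"pics/{n}0.png") for n in("scene","top")}
B={"L":((265,172,318,213),(298,220,358,280),.07,.074),"M":((185,218,234,262),(404,203,452,248),.068,.054),"S":((388,157,417,187),(176,200,210,232),.066,.034)}
for k,(bs,bt,z,r) in B.items():
    for n,b in(("scene",bs),("top",bt)): print(k,n,rim(n,white(I[n],b),z,r))
for n,b in(("scene",(255,170,335,195)),("top",(280,215,370,280))):
    e=mid(wood(I[n],b));print("wood",n,cast(n,e,.09).ravel(),cast(n,e,.08).ravel(),e)
# head tip, tray corners
for n,z,uv in(("top",.022,[(266,153),(350,151),(352,191),(267,193)]),("scene",.022,[(301,242),(370,214),(395,235),(323,269)]),("top",.08,[(291,227)]),("scene",.08,[(329,184)])): print(n,cast(n,uv,z).tolist())
print("others", cast("top",[(231,148),(416,160),(376,262),(256,254),(152,188),(478,192)],.03).tolist())
E
```

```text
L scene [ 0.4923 -0.0391  0.0482  0.0137]
L top [ 0.4787 -0.0324  0.0606  0.0122]
M scene [ 0.5416 -0.3062  0.0538  0.0009]
M top [ 0.5431 -0.3078  0.0527  0.0009]
S scene [0.5476 0.3524 0.0336 0.0013]
S top [0.5509 0.3487 0.0318 0.0007]
wood scene [ 0.4284 -0.0923  0.5166  0.0404] [ 0.4164 -0.0874  0.5058  0.047 ] (array([263.8967, 181.1169], dtype=float32), array([316.9656, 183.7056], dtype=float32))
wood top [ 0.5095  0.0446  0.4218 -0.091 ] [ 0.5103  0.0449  0.4218 -0.0921] (array([301.5992, 232.5804], dtype=float32), array([351.4027, 266.9685], dtype=float32))
top [[0.7479978196134318, 0.1606483122811095], [0.7630954984573208, -0.08878126774762496], [0.6415496556936484, -0.0965606503812553], [0.6275392262688558, 0.15161013967215226]]
scene [[0.645660445894934, -0.08577544378645335], [0.6464904803788092, 0.14978415857279248], [0.7529721478882229, 0.15928596935743733], [0.7578570241079379, -0.08271203805561012]]
top [[0.5246770121643665, 0.07426472232395087]]
scene [[0.5247402225785687, 0.07812452397524527]]
others [[0.7571347574363563, 0.2627129552316209], [0.7399141689794346, -0.28484736344363676], [0.43720741604987884, -0.16691533083242305], [0.4503774900012621, 0.1725808425290098], [0.6299958603350482, 0.48002985657401126], [0.6490283249371762, -0.46749538074367836]]
```

```bash
cat >> h.py <<'E'
def plan(x,y,z,psi=None):
    """shift in cm along present tool axes, then the turn about the tool axes that brings the tool upright at yaw psi (deg)"""
    s=manip.sense();r=R.from_quat(s["tool_rot"]);X=r.apply([1,0,0]);now=np.degrees(np.arctan2(X[1],X[0]))
    if psi is None: psi=now
    psi=now+(psi-now+90)%180-90   # half turn gives the same grasp
    t=R.from_euler("z",psi,degrees=True)*R.from_quat([1,0,0,0])
    print("t",s["t"],"tcp",s["tcp_pos"].round(4),"yaw",now.round(1),"q6",s["q"][5].round(2),"F",s["force"].round(1),"gap",s["finger_gap"].round(3),"grip",round(s["gripper_force"],1))
    print("slide cm",(r.inv().apply(np.array([x,y,z])-s["tcp_pos"])*100).round(2),"turn",(r.inv()*t).as_rotvec().round(3))
E
python3 - <<'E'
from h import *
plan(.4795,-.0025,.16,57.1)
E
```

```text
Traceback (most recent call last):
  File "h.py", line 36, in plan
    print("t",s["t"],"tcp",s["tcp_pos"].round(4),"yaw",now.round(1),"q6",s["q"][5].round(2),"F",s["force"].round(1),"gap",s["finger_gap"].round(3),"grip",round(s["gripper_force"],1))
                                                                                                                          ^^^^^^^^^^^^^^^^^^^^^
AttributeError: 'float' object has no attribute 'round'
```

```bash
sed -i 's/s\["finger_gap"\].round(3)/round(s["finger_gap"],3)/' h.py
python3 - <<'E'
from h import *
plan(.4795,-.0025,.16,57.1)
E
```

```text
t 0.1 tcp [ 0.2188 -0.5848  0.2304] yaw 20.5 q6 -0.18 F [ 0.1 -0.3  0.1] gap 0.994 grip 0.0
slide cm [ 44.81 -45.39   7.14] turn [-0.002 -0.001 -0.639]
```

```bash
python3 -m creep '[{"slide":[2.24,-2.27,0.2],"angular":[0,0,0],"claw":0},{"slide":[2.24,-2.27,0.2],"angular":[0,0,0],"claw":0},{"slide":[2.24,-2.27,0.2],"angular":[0,0,0],"claw":0},{"slide":[2.24,-2.27,0.2],"angular":[0,0,0],"claw":0},{"slide":[2.24,-2.27,0.2],"angular":[0,0,0],"claw":0},{"slide":[2.24,-2.27,0.2],"angular":[0,0,0],"claw":0},{"slide":[2.24,-2.27,0.2],"angular":[0,0,0],"claw":0},{"slide":[2.24,-2.27,0.2],"angular":[0,0,0],"claw":0},{"slide":[2.24,-2.27,0.2],"angular":[0,0,0],"claw":0},{"slide":[2.24,-2.27,0.2],"angular":[0,0,0],"claw":0}]' 40
python3 -m creep '[{"slide":[2.24,-2.27,0.2],"angular":[0,0,0],"claw":0},{"slide":[2.24,-2.27,0.2],"angular":[0,0,0],"claw":0},{"slide":[2.24,-2.27,0.2],"angular":[0,0,0],"claw":0},{"slide":[2.24,-2.27,0.2],"angular":[0,0,0],"claw":0},{"slide":[2.24,-2.27,0.2],"angular":[0,0,0],"claw":0},{"slide":[2.24,-2.27,0.2],"angular":[0,0,0],"claw":0},{"slide":[2.24,-2.27,0.2],"angular":[0,0,0],"claw":0},{"slide":[2.24,-2.27,0.2],"angular":[0,0,0],"claw":0},{"slide":[2.24,-2.27,0.2],"angular":[0,0,0],"claw":0},{"slide":[2.24,-2.27,0.2],"angular":[0,0,0],"claw":0}]'
python3 -m creep '[{"slide":[0,0,0.3],"angular":[0,0,-0.08],"claw":0},{"slide":[0,0,0.3],"angular":[0,0,-0.08],"claw":0},{"slide":[0,0,0.3],"angular":[0,0,-0.08],"claw":0},{"slide":[0,0,0.3],"angular":[0,0,-0.08],"claw":0},{"slide":[0,0,0.3],"angular":[0,0,-0.08],"claw":0},{"slide":[0,0,0.3],"angular":[0,0,-0.08],"claw":0},{"slide":[0,0,0.3],"angular":[0,0,-0.08],"claw":0},{"slide":[0,0,0.3],"angular":[0,0,-0.08],"claw":0},{"slide":[0,0,0],"angular":[0,0,0],"claw":0}]'
python3 - <<'E'
from h import *
plan(.4795,-.0025,.064,57.1)
E
```

```text
t: 0.93
tcp_pos: [0.3494, -0.2927, 0.211]
tool_rot: [0.984, 0.178, -0.0, -0.0]
force: [0.8, -0.7, 0.2]
finger_gap: 0.5
gripper_force: 0.0
t: 1.77
tcp_pos: [0.4797, -0.0016, 0.191]
tool_rot: [0.984, 0.178, -0.0, -0.0]
force: [0.2, -1.1, -0.5]
finger_gap: 0.5
gripper_force: 0.0
t: 2.52
tcp_pos: [0.4789, -0.0031, 0.1666]
tool_rot: [0.878, 0.479, -0.001, -0.001]
force: [0.2, -0.3, -0.4]
finger_gap: 0.498
gripper_force: 0.0
t 2.5167 tcp [ 0.4789 -0.0031  0.1666] yaw 57.2 q6 0.33 F [ 0.2 -0.3 -0.4] gap 0.498 grip 0.0
slide cm [ 0.09  0.04 10.26] turn [-0.002  0.001  0.003]
```

```bash
python3 -m creep '[{"slide":[0.1,0,2.5],"angular":[0,0,0],"claw":0},{"slide":[0,0,2.5],"angular":[0,0,0],"claw":0},{"slide":[0,0,2],"angular":[0,0,0],"claw":0},{"slide":[0,0,2],"angular":[0,0,0],"claw":0},{"slide":[0,0,1.4],"angular":[0,0,0],"claw":0},{"slide":[0,0,0],"angular":[0,0,0],"claw":-0.3},{"slide":[0,0,0],"angular":[0,0,0],"claw":-1},{"slide":[0,0,0],"angular":[0,0,0],"claw":-1},{"slide":[0,0,0],"angular":[0,0,0],"claw":-1},{"slide":[0,0,0],"angular":[0,0,0],"claw":-1}]' 50
python3 -m creep '[{"slide":[0,0,0],"angular":[0,0,0],"claw":-1},{"slide":[0,0,-0.8],"angular":[0,0,0],"claw":-1},{"slide":[0,0,-1.5],"angular":[0,0,0],"claw":-1},{"slide":[0,0,-2],"angular":[0,0,0],"claw":-1},{"slide":[0,0,-2],"angular":[0,0,0],"claw":-1},{"slide":[0,0,-2],"angular":[0,0,0],"claw":-1},{"slide":[0,0,-1],"angular":[0,0,0],"claw":-1},{"slide":[0,0,0],"angular":[0,0,0],"claw":-1}]'
python3 - <<'E'
from h import *
s=manip.sense();c=s["tcp_pos"]
I={n:viewer.snapshot(n) for n in("scene","top")}
cv2.imwrite("pics/m1.png",np.hstack([cv2.resize(I["scene"][100:300,180:480],None,fx=1.33,fy=1.33),cv2.resize(I["top"][130:330,180:480],None,fx=1.33,fy=1.33)]))
for n in I: cv2.imwrite(f"pics/{n}1.png",I[n])
plan(.698,.033,.16,92.5)
E
```

```text
t: 3.35
tcp_pos: [0.4807, -0.0025, 0.0642]
tool_rot: [0.878, 0.478, 0.001, 0.001]
force: [-0.2, 0.0, -1.4]
finger_gap: 0.226
gripper_force: 52.2
t: 4.02
tcp_pos: [0.4817, -0.0027, 0.1593]
tool_rot: [0.878, 0.479, 0.002, 0.002]
force: [0.5, -0.1, -1.3]
finger_gap: 0.224
gripper_force: 52.3
t 4.1167 tcp [ 0.4801 -0.0024  0.157 ] yaw 57.2 q6 0.33 F [-0.3 -0.3 -2.2] gap 0.221 grip 52.3
slide cm [14.79 16.39 -0.27] turn [ 0.001 -0.    -0.617]
```

View pics/m1.png

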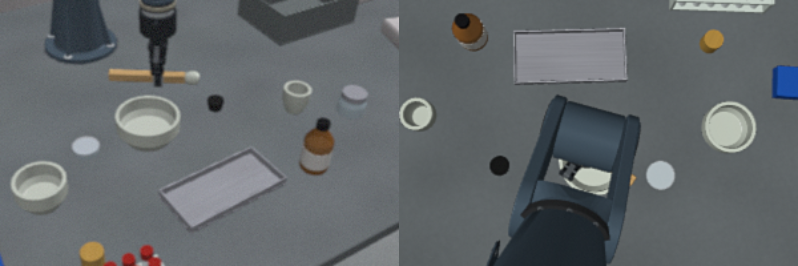

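The left crop shows the pestle held level in the fingers, with the large mortar empty below it. Next I carry it to the tray.

```bash
python3 -m creep '[{"slide":[1.95,1.98,0],"angular":[0,0,0],"claw":-1},{"slide":[1.95,1.98,0],"angular":[0,0,0],"claw":-1},{"slide":[1.95,1.98,0],"angular":[0,0,0],"claw":-1},{"slide":[1.95,1.98,0],"angular":[0,0,0],"claw":-1},{"slide":[1.95,1.98,0],"angular":[0,0,0],"claw":-1},{"slide":[1.95,1.98,0],"angular":[0,0,0],"claw":-1},{"slide":[1.95,1.98,0],"angular":[0,0,0],"claw":-1},{"slide":[1.95,1.98,0],"angular":[0,0,0],"claw":-1}]'
python3 -m creep '[{"slide":[0,0,0.5],"angular":[0,0,-0.077],"claw":-1},{"slide":[0,0,0.5],"angular":[0,0,-0.077],"claw":-1},{"slide":[0,0,0.5],"angular":[0,0,-0.077],"claw":-1},{"slide":[0,0,0.5],"angular":[0,0,-0.077],"claw":-1},{"slide":[0,0,0.5],"angular":[0,0,-0.077],"claw":-1},{"slide":[0,0,0.5],"angular":[0,0,-0.077],"claw":-1},{"slide":[0,0,0.5],"angular":[0,0,-0.077],"claw":-1},{"slide":[0,0,0.5],"angular":[0,0,-0.077],"claw":-1},{"slide":[0,0,0],"angular":[0,0,0],"claw":-1}]'
python3 - <<'E'
from h import *
plan(.6975,.043,.03,92.5)
for n in("scene","top"): cv2.imwrite(f"pics/{n}2.png",viewer.snapshot(n))
I={n:cv2.imread(f"pics/{n}{k}.png") for n,k in(("scene",1),("top",2))}
# large mortar
for n,b in(("scene",(255,170,320,215)),("top",(290,215,365,285))):
    m=white(I[n],b);x=cv2.boundingRect(m);print(n,x,rim(n,m,.07,.074))
b=cv2.imread("pics/scene2.png");cv2.imwrite("pics/m2.png",np.hstack([cv2.resize(b[130:300,230:500],None,fx=1.48,fy=1.48),cv2.resize(I["top"][120:290,200:470],None,fx=1.48,fy=1.48)]))
E
```

```text
t: 4.78
tcp_pos: [0.6977, 0.0433, 0.1542]
tool_rot: [0.878, 0.478, -0.002, -0.001]
force: [0.1, -0.1, -2.0]
finger_gap: 0.224
gripper_force: 52.3
t: 5.53
tcp_pos: [0.6956, 0.043, 0.113]
tool_rot: [0.691, 0.723, -0.002, -0.002]
force: [0.0, -0.1, -2.2]
finger_gap: 0.226
gripper_force: 52.3
t 5.5333 tcp [0.6956 0.043  0.113 ] yaw 92.5 q6 -0.14 F [ 0.  -0.1 -2.2] gap 0.226 grip 52.3
slide cm [-0.01  0.24  8.3 ] turn [-0.006 -0.001  0.001]
scene (266, 171, 50, 32) [ 0.46503873 -0.02143419  0.07343883  0.0013717 ]
top (315, 223, 39, 54) [ 0.47034805 -0.02935758  0.06848906  0.00765359]
```

View pics/m2.png

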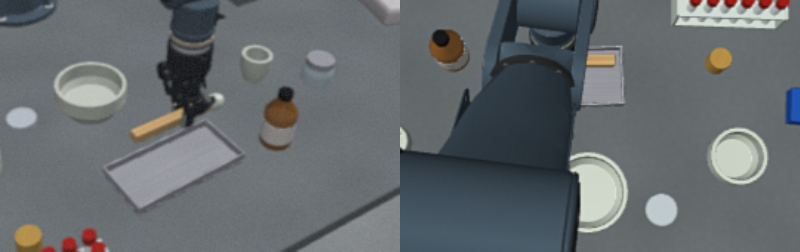

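The pestle is over the tray and parallel to its long side. I'll lower it.

```bash
python3 -m creep '[{"slide":[0,0.2,2.5],"angular":[0,0,0],"claw":-1},{"slide":[0,0,2.5],"angular":[0,0,0],"claw":-1},{"slide":[0,0,2],"angular":[0,0,0],"claw":-1},{"slide":[0,0,1.5],"angular":[0,0,0],"claw":-1},{"slide":[0,0,1],"angular":[0,0,0],"claw":-1},{"slide":[0,0,0.5],"angular":[0,0,0],"claw":-1},{"slide":[0,0,0],"angular":[0,0,0],"claw":-1}]'
python3 -m creep '[{"slide":[0,0,0.2],"angular":[0,0,0],"claw":-1},{"slide":[0,0,0.2],"angular":[0,0,0],"claw":-1},{"slide":[0,0,0.1],"angular":[0,0,0],"claw":-1},{"slide":[0,0,0],"angular":[0,0,0],"claw":-1}]'
```

```text
t: 6.22
tcp_pos: [0.6993, 0.0429, 0.0153]
tool_rot: [0.692, 0.722, -0.0, -0.001]
force: [-0.1, 0.1, -1.3]
finger_gap: 0.226
gripper_force: 52.3
t: 6.55
tcp_pos: [0.7002, 0.0429, 0.012]
tool_rot: [0.692, 0.722, 0.0, 0.0]
force: [-0.5, -0.5, -1.4]
finger_gap: 0.225
gripper_force: 52.3
```

```bash
python3 -m creep '[{"slide":[0,0,0.15],"angular":[0,0,0],"claw":-1},{"slide":[0,0,0.15],"angular":[0,0,0],"claw":-1},{"slide":[0,0,0],"angular":[0,0,0],"claw":-1}]'
python3 -m creep '[{"slide":[0,0,0.1],"angular":[0,0,0],"claw":-1},{"slide":[0,0,0.1],"angular":[0,0,0],"claw":-1},{"slide":[0,0,0],"angular":[0,0,0],"claw":-1}]'
```

```text
t: 6.8
tcp_pos: [0.6996, 0.0429, 0.0082]
tool_rot: [0.692, 0.722, -0.0, -0.0]
force: [-0.9, 0.2, -1.3]
finger_gap: 0.222
gripper_force: 52.3
t: 7.05
tcp_pos: [0.6996, 0.0429, 0.006]
tool_rot: [0.692, 0.722, -0.0, -0.0]
force: [-0.9, -0.5, -1.7]
finger_gap: 0.225
gripper_force: 52.3
```

```bash
python3 -m creep '[{"slide":[0,0,0],"angular":[0,0,0],"claw":-0.45},{"slide":[0,0,0],"angular":[0,0,0],"claw":-0.3},{"slide":[0,0,0],"angular":[0,0,0],"claw":-0.2},{"slide":[0,0,-1],"angular":[0,0,0],"claw":-0.2},{"slide":[0,0,-2],"angular":[0,0,0],"claw":-0.2},{"slide":[0,0,-3],"angular":[0,0,0],"claw":-0.2},{"slide":[0,0,-3],"angular":[0,0,0],"claw":-0.2},{"slide":[0,0,-3],"angular":[0,0,0],"claw":-0.2},{"slide":[0,0,-2],"angular":[0,0,0],"claw":0},{"slide":[0,0,0],"angular":[0,0,0],"claw":0}]'
python3 - <<'E'
from h import *
plan(.593,-.307,.15,90)
E
```

```text
t: 7.88
tcp_pos: [0.7036, 0.0427, 0.1536]
tool_rot: [0.692, 0.722, 0.004, 0.005]
force: [1.5, -0.0, 0.9]
finger_gap: 0.503
gripper_force: 0.0
t 7.8833 tcp [0.7036 0.0427 0.1536] yaw 92.5 q6 -0.14 F [ 1.5 -0.   0.9] gap 0.503 grip 0.0
slide cm [-34.46 -12.56   0.26] turn [0.012 0.001 0.043]
```

```bash
python3 -m creep '[{"slide":[-3.1,-1.14,0],"angular":[0,0,0.043],"claw":0},{"slide":[-3.1,-1.0,0],"angular":[0,0,0],"claw":0},{"slide":[-3.1,-1.0,0],"angular":[0,0,0],"claw":0},{"slide":[-3.1,-1.0,0],"angular":[0,0,0],"claw":0},{"slide":[-3.1,-1.0,0],"angular":[0,0,0],"claw":0},{"slide":[-3.1,-1.0,0],"angular":[0,0,0],"claw":0},{"slide":[-3.1,-1.0,0],"angular":[0,0,0],"claw":0},{"slide":[-3.1,-1.0,0],"angular":[0,0,0],"claw":0},{"slide":[-3.1,-1.0,0],"angular":[0,0,0],"claw":0},{"slide":[-3.1,-1.0,0],"angular":[0,0,0],"claw":0}]'
python3 -m creep '[{"slide":[-3.1,-1,0],"angular":[0,0,0],"claw":0},{"slide":[0,0,0],"angular":[0,0,0],"claw":0},{"slide":[0,0,0],"angular":[0,0,0],"claw":0}]'
python3 - <<'E'
from h import *
plan(.593,-.307,.05,90)
I={}
for n in("scene","top"): I[n]=viewer.snapshot(n);cv2.imwrite(f"pics/{n}3.png",I[n])
for n,b in(("scene",(250,165,330,215)),("top",(290,215,365,285))):
    m=white(I[n],b);print(n,cv2.boundingRect(m),rim(n,m,.07,.074))
print(cast("top",mid(wood(I["top"],(255,140,360,200))),.03))
cv2.imwrite("pics/m3.png",np.hstack([cv2.resize(I["scene"][130:300,180:450],None,fx=1.48,fy=1.48),cv2.resize(I["top"][120:290,200:470],None,fx=1.48,fy=1.48)]))
E
```

```text
t: 8.72
tcp_pos: [0.5986, -0.2688, 0.1459]
tool_rot: [0.707, 0.707, -0.0, -0.001]
force: [-0.5, -0.4, -0.1]
finger_gap: 0.497
gripper_force: 0.0
t: 8.97
tcp_pos: [0.5886, -0.3004, 0.1459]
tool_rot: [0.708, 0.706, 0.0, -0.0]
force: [-0.0, -0.1, 0.0]
finger_gap: 0.5
gripper_force: 0.0
t 8.9667 tcp [ 0.5886 -0.3004  0.1459] yaw 89.8 q6 -0.64 F [-0.  -0.1  0. ] gap 0.5 grip 0.0
slide cm [-0.66  0.44  9.59] turn [-0.    -0.001 -0.004]
scene (250, 171, 66, 44) [ 0.46494477 -0.02153778  0.07345874  0.00139229]
top (300, 223, 38, 45) [ 0.52246994 -0.01829574  0.0234977   0.00581495]
[[ 0.7032596  -0.0623904 ]
 [ 0.69783088  0.09583701]]
```

View pics/m3.png

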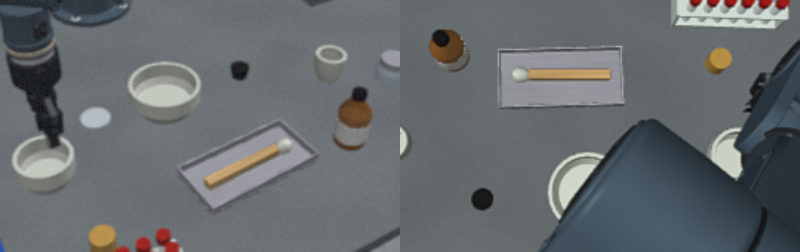

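The pestle lies flat inside the tray. The large mortar is clear and upright. I'll refine its centre from the first top picture, where it was not hidden by the arm.

Run:
```python
from h import *
im=cv2.imread("pics/top0.png");m=white(im,(290,215,365,285))
p=cast("top",np.argwhere(m)[:,::-1],.07);c=np.array([.467,-.023])
for _ in range(3):
    a=np.degrees(np.arctan2(*(p-c).T[::-1]))%360;r=np.hypot(*(p-c).T)
    q=[]
    for k in range(0,360,8):
        s=(a>=k)&(a<k+8)&(r<.079)
        if s.any() and min(abs(k+4-60),abs(k+4-237))>22: q.append(p[s][np.argmax(r[s])])
    q=np.array(q);f=least_squares(lambda x:np.hypot(*(q-x[:2]).T)-x[2],[*c,.074],loss="soft_l1",f_scale=.001);c=f.x[:2]
print(f.x,np.std(f.fun),len(q))
```

```text
[ 0.46785426 -0.02446327  0.07306158] 0.0004075401870869081 35
```

```bash
python3 -m creep '[{"slide":[-0.6,0.35,2],"angular":[0,0,0],"claw":0},{"slide":[0,0,2],"angular":[0,0,0],"claw":0},{"slide":[0,0,1.5],"angular":[0,0,0],"claw":0},{"slide":[0,0,0],"angular":[0,0,0],"claw":0}]'
python3 - <<'E'
from h import *
plan(.593,-.307,.052,90)
E
```

```text
t: 9.4
tcp_pos: [0.5914, -0.3011, 0.0877]
tool_rot: [0.706, 0.708, -0.0, -0.004]
force: [0.2, -0.2, -0.1]
finger_gap: 0.501
gripper_force: 0.0
t 9.4 tcp [ 0.5914 -0.3011  0.0877] yaw 90.1 q6 -0.64 F [ 0.2 -0.2 -0.1] gap 0.501 grip 0.0
slide cm [-0.61  0.18  3.56] turn [-0.006 -0.005  0.002]
```

```bash
python3 -m creep '[{"slide":[-0.6,0.1,0.5],"angular":[0,0,0],"claw":0},{"slide":[0,0,0],"angular":[0,0,0],"claw":0}]'
python3 - <<'E'
from h import *
plan(.593,-.307,.053,90)
E
```

```text
t: 9.57
tcp_pos: [0.5951, -0.3107, 0.0864]
tool_rot: [0.707, 0.708, -0.0, 0.001]
force: [-0.2, 0.2, 0.6]
finger_gap: 0.502
gripper_force: 0.0
t 9.5667 tcp [ 0.5951 -0.3107  0.0864] yaw 90.1 q6 -0.65 F [-0.2  0.2  0.6] gap 0.502 grip 0.0
slide cm [ 0.38 -0.21  3.34] turn [0.001 0.001 0.001]
```

```bash
for i in 1 2 3; do python3 -m creep '[{"slide":[0,0,0],"angular":[0,0,0],"claw":0}]' | grep -E "tcp|rot"; done
```

```text
tcp_pos: [0.5951, -0.3108, 0.0872]
tool_rot: [0.707, 0.707, 0.0, 0.001]
tcp_pos: [0.595, -0.3108, 0.0875]
tool_rot: [0.707, 0.707, 0.0, 0.001]
tcp_pos: [0.5947, -0.3108, 0.0874]
tool_rot: [0.707, 0.707, 0.0, 0.001]
```

```bash
python3 -m creep '[{"slide":[0.3,-0.2,1],"angular":[0,0,0],"claw":0},{"slide":[0,0,1],"angular":[0,0,0],"claw":0},{"slide":[0,0,0.8],"angular":[0,0,0],"claw":0},{"slide":[0,0,0.4],"angular":[0,0,0],"claw":0},{"slide":[0,0,0],"angular":[0,0,0],"claw":0},{"slide":[0,0,0],"angular":[0,0,0],"claw":0}]'
```

```text
t: 10.32
tcp_pos: [0.5919, -0.3074, 0.0535]
tool_rot: [0.707, 0.707, -0.0, -0.001]
force: [0.4, 0.6, -1.0]
finger_gap: 0.5
gripper_force: 0.0
```

```bash
python3 -m creep '[{"slide":[0,0,0],"angular":[0,0,0],"claw":-0.4},{"slide":[0,0,0],"angular":[0,0,0],"claw":-0.6},{"slide":[0,0,0],"angular":[0,0,0],"claw":-0.7},{"slide":[0,0,0],"angular":[0,0,0],"claw":-0.75},{"slide":[0,0,0],"angular":[0,0,0],"claw":-0.8},{"slide":[0,0,0],"angular":[0,0,0],"claw":-0.85},{"slide":[0,0,0],"angular":[0,0,0],"claw":-1},{"slide":[0,0,0],"angular":[0,0,0],"claw":-1}]' 25
python3 -m creep '[{"slide":[0,0,0],"angular":[0,0,0],"claw":-1},{"slide":[0,0,0],"angular":[0,0,0],"claw":-1},{"slide":[0,0,0],"angular":[0,0,0],"claw":-1}]' 110
```

```text
t: 10.98
tcp_pos: [0.5923, -0.3077, 0.0547]
tool_rot: [0.707, 0.707, -0.0, 0.0]
force: [-0.5, 1.6, 2.4]
finger_gap: 0.111
gripper_force: 23.7
t: 11.23
tcp_pos: [0.5926, -0.3078, 0.0549]
tool_rot: [0.707, 0.707, 0.0, 0.001]
force: [-1.5, -0.4, 5.5]
finger_gap: 0.074
gripper_force: 104.8
```

```bash
python3 -m creep '[{"slide":[0,0,-0.2],"angular":[0,0,0],"claw":-1},{"slide":[0,0,-0.3],"angular":[0,0,0],"claw":-1},{"slide":[0,0,-0.5],"angular":[0,0,0],"claw":-1},{"slide":[0,0,-1],"angular":[0,0,0],"claw":-1},{"slide":[0,0,-1.5],"angular":[0,0,0],"claw":-1},{"slide":[0,0,-2],"angular":[0,0,0],"claw":-1},{"slide":[0,0,-2],"angular":[0,0,0],"claw":-1},{"slide":[0,0,-1.5],"angular":[0,0,0],"claw":-1},{"slide":[0,0,-1],"angular":[0,0,0],"claw":-1},{"slide":[0,0,0],"angular":[0,0,0],"claw":-1}]'
python3 - <<'E'
from h import *
for n in("scene","top"): cv2.imwrite(f"pics/{n}4.png",viewer.snapshot(n))
a=cv2.imread("pics/scene4.png")[130:280,120:340];cv2.imwrite("pics/m4.png",cv2.resize(a,None,fx=3.6,fy=3.6,interpolation=cv2.INTER_CUBIC))
plan(.5926-.076,-.3078+.284,.15,90)
E
```

```text
t: 12.07
tcp_pos: [0.5936, -0.3085, 0.1574]
tool_rot: [0.707, 0.707, 0.0, 0.003]
force: [-0.8, -0.5, -2.5]
finger_gap: 0.067
gripper_force: 104.6
t 12.1667 tcp [ 0.592  -0.3074  0.1544] yaw 90.0 q6 -0.65 F [-0.4  0.7 -3.9] gap 0.069 grip 104.6
slide cm [28.36 -7.54  0.44] turn [ 0. -0.  0.]
```

View pics/m4.png

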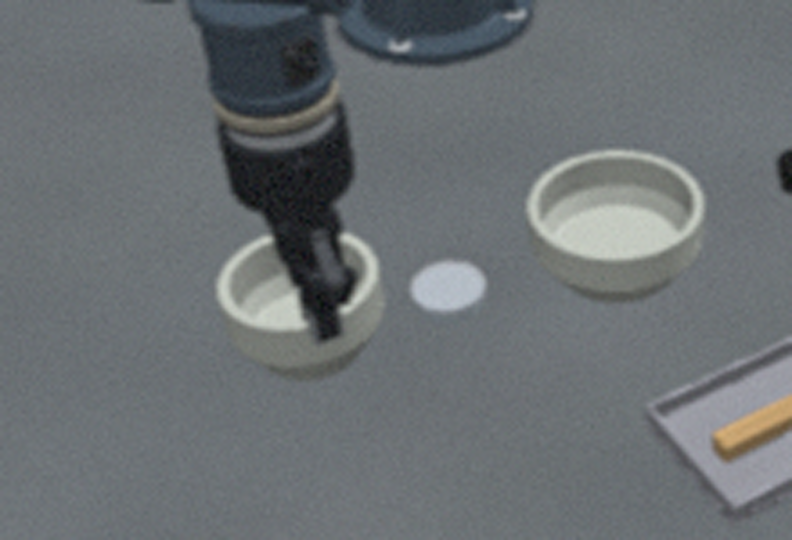

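The medium mortar hangs level from the rim grip, with the large one empty and clear. I'll carry it across.

```bash
python3 -m creep '[{"slide":[0.8,-0.2,0],"angular":[0,0,0],"claw":-1},{"slide":[1.6,-0.4,0],"angular":[0,0,0],"claw":-1},{"slide":[2.4,-0.6,0],"angular":[0,0,0],"claw":-1},{"slide":[2.4,-0.7,0],"angular":[0,0,0],"claw":-1},{"slide":[2.4,-0.7,0],"angular":[0,0,0],"claw":-1},{"slide":[2.4,-0.6,0],"angular":[0,0,0],"claw":-1},{"slide":[2.4,-0.7,0],"angular":[0,0,0],"claw":-1},{"slide":[2.4,-0.6,0],"angular":[0,0,0],"claw":-1},{"slide":[2.4,-0.7,0],"angular":[0,0,0],"claw":-1},{"slide":[2.4,-0.6,0],"angular":[0,0,0],"claw":-1}]'
python3 -m creep '[{"slide":[2.4,-0.6,0],"angular":[0,0,0],"claw":-1},{"slide":[2.0,-0.6,0],"angular":[0,0,0],"claw":-1},{"slide":[1.6,-0.4,0],"angular":[0,0,0],"claw":-1},{"slide":[0.8,-0.1,0],"angular":[0,0,0],"claw":-1},{"slide":[0,0,0],"angular":[0,0,0],"claw":-1},{"slide":[0,0,0],"angular":[0,0,0],"claw":-1}]'
python3 - <<'E'
from h import *
plan(.5163,-.0236,.15,90)
for n in("scene","top"): cv2.imwrite(f"pics/{n}5.png",viewer.snapshot(n))
im=cv2.imread("pics/scene5.png");z=.068+manip.sense()["tcp_pos"][2]-.0549
m=white(im,(245,110,345,225));print(cv2.boundingRect(m))
cv2.imwrite("pics/m5.png",cv2.resize(im[100:250,200:420],None,fx=3.6,fy=3.6,interpolation=cv2.INTER_CUBIC))
E
```

```text
t: 13.0
tcp_pos: [0.5323, -0.0896, 0.1531]
tool_rot: [0.707, 0.707, -0.001, -0.002]
force: [0.3, 0.3, -3.7]
finger_gap: 0.065
gripper_force: 104.6
t: 13.5
tcp_pos: [0.5173, -0.0235, 0.154]
tool_rot: [0.707, 0.708, -0.0, 0.0]
force: [0.9, 0.2, -4.2]
finger_gap: 0.068
gripper_force: 104.6
t 13.5 tcp [ 0.5173 -0.0235  0.154 ] yaw 90.1 q6 -0.26 F [ 0.9  0.2 -4.2] gap 0.068 grip 104.6
slide cm [-0.01 -0.1   0.4 ] turn [-0.     0.     0.001]
(245, 133, 99, 92)
```

View pics/m5.png

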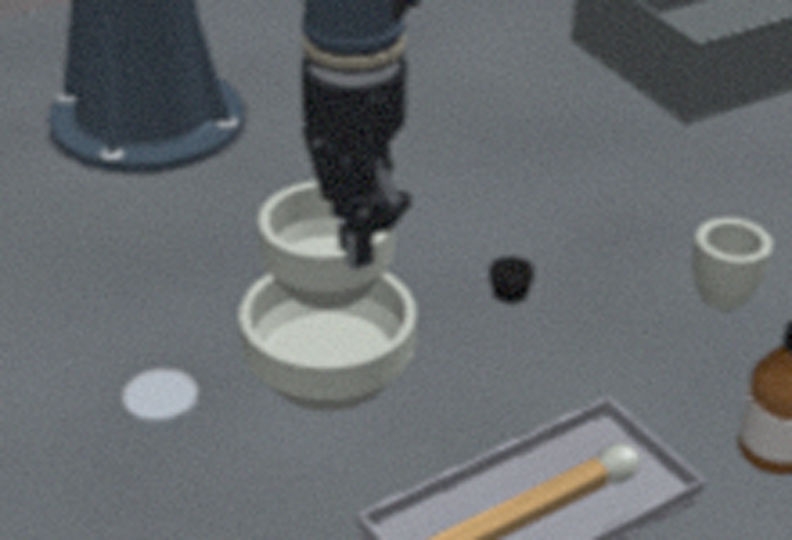

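The medium mortar hangs upright over the large one. Its rim centre is near (291,162) and the large rim's near (291,188). I'll check the alignment numerically.

Run:
```python
from h import *
im=cv2.imread("pics/scene5.png");hsv=cv2.cvtColor(im,cv2.COLOR_BGR2HSV)
m=((hsv[...,1]<60)&(hsv[...,2]>125)).astype(np.uint8)
def ext(r): 
    c=np.where(m[r,255:325])[0]+255;return c.min(),c.max()
print([(r,*ext(r)) for r in range(154,200,3)])
print(cast("scene",[(290.8,161.5)],.1671),cast("scene",[(291.1,188.3)],.07))
```

```text
[(154, np.int64(274), np.int64(280)), (157, np.int64(272), np.int64(277)), (160, np.int64(271), np.int64(291)), (163, np.int64(272), np.int64(293)), (166, np.int64(274), np.int64(309)), (169, np.int64(277), np.int64(309)), (172, np.int64(288), np.int64(308)), (175, np.int64(305), np.int64(308)), (178, np.int64(270), np.int64(311)), (181, np.int64(268), np.int64(314)), (184, np.int64(266), np.int64(315)), (187, np.int64(266), np.int64(315)), (190, np.int64(266), np.int64(315)), (193, np.int64(268), np.int64(314)), (196, np.int64(271), np.int64(314)), (199, np.int64(275), np.int64(313))]
[[ 0.47513074 -0.02412391]] [[ 0.47621038 -0.02596113]]
```

```bash
python3 -m creep '[{"slide":[0,-0.05,0.8],"angular":[0,0,0],"claw":-1},{"slide":[0,0,1.2],"angular":[0,0,0],"claw":-1},{"slide":[0,0,1.2],"angular":[0,0,0],"claw":-1},{"slide":[0,0,1.2],"angular":[0,0,0],"claw":-1},{"slide":[0,0,1],"angular":[0,0,0],"claw":-1},{"slide":[0,0,0.6],"angular":[0,0,0],"claw":-1},{"slide":[0,0,0.4],"angular":[0,0,0],"claw":-1},{"slide":[0,0,0.2],"angular":[0,0,0],"claw":-1},{"slide":[0,0,0],"angular":[0,0,0],"claw":-1},{"slide":[0,0,0],"angular":[0,0,0],"claw":-1}]'
python3 -m creep '[{"slide":[0,0,0.15],"angular":[0,0,0],"claw":-1},{"slide":[0,0,0.1],"angular":[0,0,0],"claw":-1},{"slide":[0,0,0.1],"angular":[0,0,0],"claw":-1},{"slide":[0,0,0],"angular":[0,0,0],"claw":-1},{"slide":[0,0,0],"angular":[0,0,0],"claw":-1}]'
```

```text
t: 14.43
tcp_pos: [0.517, -0.0237, 0.0886]
tool_rot: [0.707, 0.707, 0.0, 0.0]
force: [0.5, 0.2, -2.9]
finger_gap: 0.07
gripper_force: 104.7
t: 14.85
tcp_pos: [0.5167, -0.0235, 0.0849]
tool_rot: [0.707, 0.707, 0.0, 0.0]
force: [0.2, 0.3, -2.7]
finger_gap: 0.07
gripper_force: 104.7
```

```bash
python3 -m creep '[{"slide":[0,0,0.1],"angular":[0,0,0],"claw":-1},{"slide":[0,0,0.1],"angular":[0,0,0],"claw":-1},{"slide":[0,0,0.1],"angular":[0,0,0],"claw":-1},{"slide":[0,0,0.1],"angular":[0,0,0],"claw":-1},{"slide":[0,0,0.1],"angular":[0,0,0],"claw":-1},{"slide":[0,0,0],"angular":[0,0,0],"claw":-1},{"slide":[0,0,0],"angular":[0,0,0],"claw":-1}]'
python3 -m creep '[{"slide":[0,0,0.1],"angular":[0,0,0],"claw":-1},{"slide":[0,0,0.1],"angular":[0,0,0],"claw":-1},{"slide":[0,0,0],"angular":[0,0,0],"claw":-1},{"slide":[0,0,0],"angular":[0,0,0],"claw":-1}]'
```

```text
t: 15.43
tcp_pos: [0.5166, -0.0235, 0.0797]
tool_rot: [0.707, 0.707, -0.0, -0.0]
force: [1.5, -0.5, -3.2]
finger_gap: 0.067
gripper_force: 104.7
t: 15.77
tcp_pos: [0.5166, -0.0236, 0.0778]
tool_rot: [0.707, 0.707, -0.0, -0.0]
force: [-0.4, 0.6, -3.1]
finger_gap: 0.066
gripper_force: 104.7
```

```bash
for i in 1 2 3; do python3 -m creep '[{"slide":[0,0,0.07],"angular":[0,0,0],"claw":-1},{"slide":[0,0,0],"angular":[0,0,0],"claw":-1},{"slide":[0,0,0],"angular":[0,0,0],"claw":-1}]' | grep -E "tcp|^force"; done
```

```text
tcp_pos: [0.517, -0.0236, 0.0772]
force: [0.7, 0.4, -3.3]
tcp_pos: [0.5173, -0.0236, 0.077]
force: [0.4, 0.4, 3.9]
tcp_pos: [0.5177, -0.0237, 0.0768]
force: [0.2, 0.6, 6.6]
```

```bash
python3 -m creep '[{"slide":[0,0,0],"angular":[0,0,0],"claw":-1},{"slide":[0,0,0],"angular":[0,0,0],"claw":-1}]' 20
python3 -m creep '[{"slide":[0,0,0],"angular":[0,0,0],"claw":-0.85},{"slide":[0,0,0],"angular":[0,0,0],"claw":-0.8},{"slide":[0,0,0],"angular":[0,0,0],"claw":-0.75},{"slide":[0,0,0],"angular":[0,0,0],"claw":-0.7},{"slide":[0,0,0],"angular":[0,0,0],"claw":-0.65},{"slide":[0,0,0],"angular":[0,0,0],"claw":-0.65},{"slide":[0,0,-0.5],"angular":[0,0,0],"claw":-0.6},{"slide":[0,0,-1],"angular":[0,0,0],"claw":-0.6},{"slide":[0,0,-2],"angular":[0,0,0],"claw":-0.6},{"slide":[0,0,-3],"angular":[0,0,0],"claw":0}]'
python3 -m creep '[{"slide":[0,0,-2],"angular":[0,0,0],"claw":1},{"slide":[0,0,0],"angular":[0,0,0],"claw":1},{"slide":[0,0,0],"angular":[0,0,0],"claw":1}]'
python3 - <<'E'
from h import *
plan(.549,.350,.16,90)
plan(.549,.350,.16,120)
E
```

```text
t: 16.68
tcp_pos: [0.5177, -0.0237, 0.0768]
tool_rot: [0.707, 0.707, 0.001, 0.001]
force: [-0.5, 0.9, 8.0]
finger_gap: 0.072
gripper_force: 105.8
t: 17.52
tcp_pos: [0.5149, -0.0232, 0.1401]
tool_rot: [0.707, 0.707, -0.001, -0.002]
force: [1.0, 0.4, -0.1]
finger_gap: 0.329
gripper_force: 0.0
t: 17.77
tcp_pos: [0.5175, -0.0238, 0.1625]
tool_rot: [0.707, 0.707, 0.001, 0.002]
force: [0.2, 0.7, -0.1]
finger_gap: 0.764
gripper_force: 0.0
t 17.7667 tcp [ 0.5175 -0.0238  0.1625] yaw 90.0 q6 -0.26 F [ 0.2  0.7 -0.1] gap 0.764 grip 0.0
slide cm [37.38  3.15  0.23] turn [0.004 0.001 0.   ]
t 17.7667 tcp [ 0.5175 -0.0238  0.1625] yaw 90.0 q6 -0.26 F [ 0.2  0.7 -0.1] gap 0.764 grip 0.0
slide cm [37.38  3.15  0.23] turn [ 0.003  0.002 -0.524]
```

```bash
python3 -m creep '[{"slide":[2.0,0.2,0],"angular":[0,0,0],"claw":1},{"slide":[2.8,0.25,0],"angular":[0,0,0],"claw":1},{"slide":[2.8,0.25,0],"angular":[0,0,0],"claw":1},{"slide":[2.8,0.25,0],"angular":[0,0,0],"claw":1},{"slide":[2.8,0.25,0],"angular":[0,0,0],"claw":1},{"slide":[2.8,0.25,0],"angular":[0,0,0],"claw":1},{"slide":[2.8,0.25,0],"angular":[0,0,0],"claw":1},{"slide":[2.8,0.25,0],"angular":[0,0,0],"claw":1},{"slide":[2.8,0.25,0],"angular":[0,0,0],"claw":1},{"slide":[2.8,0.25,0],"angular":[0,0,0],"claw":1}]'
python3 -m creep '[{"slide":[2.8,0.2,0],"angular":[0,0,0],"claw":1},{"slide":[2.8,0.25,0],"angular":[0,0,0],"claw":1},{"slide":[2.6,0.25,0],"angular":[0,0,0],"claw":1},{"slide":[2,0.2,0],"angular":[0,0,0],"claw":1},{"slide":[0,0,0],"angular":[0,0,0],"claw":1},{"slide":[0,0,0],"angular":[0,0,0],"claw":1},{"slide":[0,0,0],"angular":[0,0,0],"claw":1}]'
python3 - <<'E'
from h import *
plan(.5493,.3505,.09,90)
for n in("scene","top"): cv2.imwrite(f"pics/{n}6.png",viewer.snapshot(n))
a=cv2.imread("pics/scene6.png")[140:240,230:340];b=cv2.imread("pics/top6.png")[200:300,270:380]
cv2.imwrite("pics/m6.png",np.hstack([cv2.resize(v,None,fx=3.6,fy=3.6,interpolation=cv2.INTER_CUBIC) for v in(a,b)]))
E
```

```text
t: 18.6
tcp_pos: [0.54, 0.2495, 0.1593]
tool_rot: [0.707, 0.707, -0.001, -0.001]
force: [0.0, 0.1, 0.2]
finger_gap: 0.999
gripper_force: 0.0
t: 19.18
tcp_pos: [0.5492, 0.3495, 0.1594]
tool_rot: [0.707, 0.707, -0.002, -0.0]
force: [0.1, -0.2, -0.4]
finger_gap: 0.995
gripper_force: 0.0
t 19.1833 tcp [0.5492 0.3495 0.1594] yaw 90.0 q6 0.4 F [ 0.1 -0.2 -0.4] gap 0.995 grip 0.0
slide cm [0.11 0.03 6.94] turn [-0.003  0.002  0.   ]
```

View pics/m6.png

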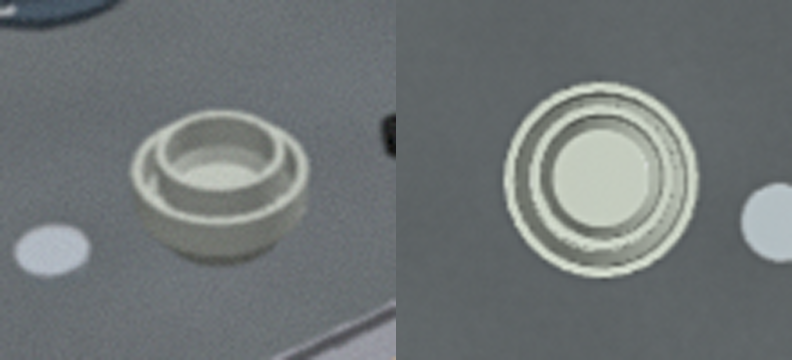

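The medium mortar stands upright and centred in the large one; its rim centre in the top view is near (327,249). Next I descend on the small mortar.

```bash
python3 -m creep '[{"slide":[0.1,0,2],"angular":[0,0,0],"claw":1},{"slide":[0,0,2],"angular":[0,0,0],"claw":1},{"slide":[0,0,1.7],"angular":[0,0,0],"claw":1},{"slide":[0,0,0],"angular":[0,0,0],"claw":1},{"slide":[0,0,0],"angular":[0,0,0],"claw":1}]'
python3 - <<'E'
from h import *
plan(.5493,.3505,.040,90)
print(cast("top",[(326.9,249.2)],.09),cast("scene",[(230+219/3.6,140+146/3.6)],.09))
I={n:cv2.imread(f"pics/{n}6.png") for n in("scene","top")}
for n,b in(("scene",(262,165,320,215)),("top",(295,215,362,285))): print(n,rim(n,white(I[n],b),.07,.074))
E
```

```text
t: 19.7
tcp_pos: [0.5496, 0.3501, 0.1029]
tool_rot: [0.708, 0.707, -0.001, -0.0]
force: [0.1, 0.6, -0.2]
finger_gap: 1.001
gripper_force: 0.0
t 19.7 tcp [0.5496 0.3501 0.1029] yaw 89.9 q6 0.4 F [ 0.1  0.6 -0.2] gap 1.001 grip 0.0
slide cm [ 0.05 -0.02  6.29] turn [-0.003  0.001 -0.001]
[[ 0.46698575 -0.02459812]] [[ 0.46514796 -0.02055461]]
scene [ 0.45966001 -0.01867808  0.07095747  0.00209152]
top [ 0.467808   -0.02451708  0.07252117  0.00073778]
```

```bash
python3 -m creep '[{"slide":[0,0,1.5],"angular":[0,0,0],"claw":1},{"slide":[0,0,1.5],"angular":[0,0,0],"claw":1},{"slide":[0,0,1.2],"angular":[0,0,0],"claw":1},{"slide":[0,0,1],"angular":[0,0,0],"claw":1},{"slide":[0,0,0.7],"angular":[0,0,0],"claw":1},{"slide":[0,0,0.3],"angular":[0,0,0],"claw":1},{"slide":[0,0,0],"angular":[0,0,0],"claw":1},{"slide":[0,0,0],"angular":[0,0,0],"claw":1}]'
```

```text
t: 20.37
tcp_pos: [0.5505, 0.3516, 0.042]
tool_rot: [0.707, 0.707, 0.0, 0.0]
force: [-0.4, -1.2, 0.1]
finger_gap: 0.999
gripper_force: 0.0
```

```bash
python3 -m creep '[{"slide":[-0.05,-0.1,0.15],"angular":[0,0,0],"claw":0.8},{"slide":[0,0,0],"angular":[0,0,0],"claw":0.72},{"slide":[0,0,0],"angular":[0,0,0],"claw":0.68},{"slide":[0,0,0],"angular":[0,0,0],"claw":0.64},{"slide":[0,0,0],"angular":[0,0,0],"claw":0.6},{"slide":[0,0,0],"angular":[0,0,0],"claw":0.56},{"slide":[0,0,0],"angular":[0,0,0],"claw":0.5},{"slide":[0,0,0],"angular":[0,0,0],"claw":0.3}]' 20
python3 -m creep '[{"slide":[0,0,0],"angular":[0,0,0],"claw":-1},{"slide":[0,0,0],"angular":[0,0,0],"claw":-1},{"slide":[0,0,0],"angular":[0,0,0],"claw":-1}]' 70
```

```text
t: 21.03
tcp_pos: [0.5495, 0.351, 0.0407]
tool_rot: [0.707, 0.707, 0.0, 0.0]
force: [-1.0, -0.4, 3.9]
finger_gap: 0.767
gripper_force: 23.0
t: 21.28
tcp_pos: [0.5498, 0.3513, 0.0412]
tool_rot: [0.707, 0.707, 0.001, 0.0]
force: [-0.4, -0.4, 5.1]
finger_gap: 0.762
gripper_force: 78.3
```

```bash
python3 -m creep '[{"slide":[0,0,-0.2],"angular":[0,0,0],"claw":-1},{"slide":[0,0,-0.3],"angular":[0,0,0],"claw":-1},{"slide":[0,0,-0.6],"angular":[0,0,0],"claw":-1},{"slide":[0,0,-1.2],"angular":[0,0,0],"claw":-1},{"slide":[0,0,-2],"angular":[0,0,0],"claw":-1},{"slide":[0,0,-2.2],"angular":[0,0,0],"claw":-1},{"slide":[0,0,-2.2],"angular":[0,0,0],"claw":-1},{"slide":[0,0,-2],"angular":[0,0,0],"claw":-1},{"slide":[0,0,-1],"angular":[0,0,0],"claw":-1},{"slide":[0,0,0],"angular":[0,0,0],"claw":-1}]'
python3 - <<'E'
from h import *
# small centre = TCP in x (grip centres it); y from its measured place
plan(.4668,.3512-.3505-.0230,.158,90)
E
```

```text
t: 22.12
tcp_pos: [0.5509, 0.3517, 0.1608]
tool_rot: [0.707, 0.707, 0.003, 0.001]
force: [0.1, 0.1, -1.8]
finger_gap: 0.757
gripper_force: 77.6
t 22.1167 tcp [0.5509 0.3517 0.1608] yaw 90.0 q6 0.4 F [ 0.1  0.1 -1.8] gap 0.757 grip 77.6
slide cm [-37.4   -8.42   0.13] turn [ 0.006 -0.003  0.   ]
```

```bash
python3 -m creep '[{"slide":[-1,-0.2,0],"angular":[0,0,0],"claw":-1},{"slide":[-2,-0.5,0],"angular":[0,0,0],"claw":-1},{"slide":[-2.5,-0.6,0],"angular":[0,0,0],"claw":-1},{"slide":[-2.5,-0.6,0],"angular":[0,0,0],"claw":-1},{"slide":[-2.5,-0.5,0],"angular":[0,0,0],"claw":-1},{"slide":[-2.5,-0.6,0],"angular":[0,0,0],"claw":-1},{"slide":[-2.5,-0.5,0],"angular":[0,0,0],"claw":-1},{"slide":[-2.5,-0.6,0],"angular":[0,0,0],"claw":-1},{"slide":[-2.5,-0.6,0],"angular":[0,0,0],"claw":-1},{"slide":[-2.5,-0.6,0],"angular":[0,0,0],"claw":-1}]'
python3 -m creep '[{"slide":[-2.5,-0.6,0],"angular":[0,0,0],"claw":-1},{"slide":[-2.5,-0.6,0],"angular":[0,0,0],"claw":-1},{"slide":[-2.5,-0.6,0],"angular":[0,0,0],"claw":-1},{"slide":[-2.5,-0.5,0],"angular":[0,0,0],"claw":-1},{"slide":[-2.2,-0.4,0],"angular":[0,0,0],"claw":-1},{"slide":[-1.6,-0.3,0],"angular":[0,0,0],"claw":-1},{"slide":[-0.6,-0.1,0],"angular":[0,0,0],"claw":-1},{"slide":[0,0,0],"angular":[0,0,0],"claw":-1},{"slide":[0,0,0],"angular":[0,0,0],"claw":-1}]'
python3 - <<'E'
from h import *
plan(.4668,-.0223,.158,90)
for n in("scene","top"): cv2.imwrite(f"pics/{n}7.png",viewer.snapshot(n))
a=cv2.imread("pics/scene7.png")[120:230,220:365]
cv2.imwrite("pics/m7.png",cv2.resize(a,None,fx=5,fy=5,interpolation=cv2.INTER_CUBIC))
E
```

```text
t: 22.95
tcp_pos: [0.4939, 0.1192, 0.1557]
tool_rot: [0.707, 0.707, -0.002, -0.001]
force: [0.3, -0.6, -2.3]
finger_gap: 0.759
gripper_force: 77.8
t: 23.7
tcp_pos: [0.4644, -0.0228, 0.1566]
tool_rot: [0.708, 0.707, -0.0, -0.001]
force: [-0.1, -0.2, -1.7]
finger_gap: 0.757
gripper_force: 77.6
t 23.7 tcp [ 0.4644 -0.0228  0.1566] yaw 89.9 q6 -0.29 F [-0.1 -0.2 -1.7] gap 0.757 grip 77.6
slide cm [ 0.06  0.24 -0.14] turn [-0.002 -0.001 -0.001]
```

View pics/m7.png

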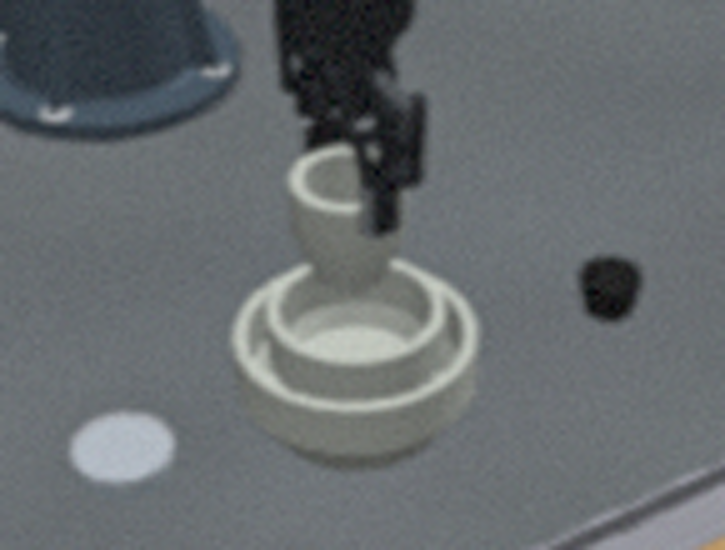

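The small mortar hangs upright above the medium. Its left rim edge is at crop column 288 and its bottom near (347,285); the medium's rim spans columns 268–447. I'll compare these before lowering.

Run:
```python
from h import *
f=lambda u,v:(220+u/5,120+v/5)
# predicted: project the expected small rim (centre at TCP) and compare edges
c=viewer.calibration("scene");T=np.array(c["T"]);F=200/np.tan(np.radians(c["fov_y"])/2)
def proj(P):
    p=(np.array(P)-T[:3,3])@T[:3,:3];return np.c_[c["cx"]+F*p[:,0]/-p[:,2],c["cy"]-F*p[:,1]/-p[:,2]]
a=np.linspace(0,2*np.pi,180)
for nm,x,y,z,r in(("small",.4644,-.0235,.1814,.034),("med",.467,-.023,.09,.054),("large",.4668,-.023,.07,.074)):
    q=(proj(np.c_[x+r*np.cos(a),y+r*np.sin(a),0*a+z])-[220,120])*5;print(nm,"cols",q[:,0].min().round(),q[:,0].max().round(),"rows",q[:,1].min().round(),q[:,1].max().round())
```

```text
small cols 286.0 405.0 rows 144.0 212.0
med cols 262.0 442.0 rows 252.0 363.0
large cols 230.0 474.0 rows 259.0 411.0
```

```bash
python3 -m creep '[{"slide":[0.1,0.2,0.6],"angular":[0,0,0],"claw":-1},{"slide":[0,0,1],"angular":[0,0,0],"claw":-1},{"slide":[0,0,1],"angular":[0,0,0],"claw":-1},{"slide":[0,0,1],"angular":[0,0,0],"claw":-1},{"slide":[0,0,0.8],"angular":[0,0,0],"claw":-1},{"slide":[0,0,0.6],"angular":[0,0,0],"claw":-1},{"slide":[0,0,0.4],"angular":[0,0,0],"claw":-1},{"slide":[0,0,0.2],"angular":[0,0,0],"claw":-1},{"slide":[0,0,0],"angular":[0,0,0],"claw":-1},{"slide":[0,0,0],"angular":[0,0,0],"claw":-1}]'
python3 - <<'E'
from h import *
plan(.4668,-.0220,.088,90)
E
```

```text
t: 24.63
tcp_pos: [0.4674, -0.0221, 0.1014]
tool_rot: [0.707, 0.707, 0.0, 0.0]
force: [-0.1, -0.0, -2.5]
finger_gap: 0.761
gripper_force: 77.6
t 24.6333 tcp [ 0.4674 -0.0221  0.1014] yaw 90.0 q6 -0.29 F [-0.1 -0.  -2.5] gap 0.761 grip 77.6
slide cm [ 0.01 -0.06  1.34] turn [0. 0. 0.]
```

```bash
python3 -m creep '[{"slide":[0,0,0.3],"angular":[0,0,0],"claw":-1},{"slide":[0,0,0.3],"angular":[0,0,0],"claw":-1},{"slide":[0,0,0.2],"angular":[0,0,0],"claw":-1},{"slide":[0,0,0.2],"angular":[0,0,0],"claw":-1},{"slide":[0,0,0.1],"angular":[0,0,0],"claw":-1},{"slide":[0,0,0],"angular":[0,0,0],"claw":-1},{"slide":[0,0,0],"angular":[0,0,0],"claw":-1}]'
python3 -m creep '[{"slide":[0,0,0.1],"angular":[0,0,0],"claw":-1},{"slide":[0,0,0.1],"angular":[0,0,0],"claw":-1},{"slide":[0,0,0],"angular":[0,0,0],"claw":-1},{"slide":[0,0,0],"angular":[0,0,0],"claw":-1}]'
```

```text
t: 25.22
tcp_pos: [0.4672, -0.0221, 0.0901]
tool_rot: [0.707, 0.707, -0.0, -0.0]
force: [0.8, 0.8, -2.1]
finger_gap: 0.756
gripper_force: 77.6
t: 25.55
tcp_pos: [0.4672, -0.0221, 0.0882]
tool_rot: [0.707, 0.707, 0.0, -0.0]
force: [-0.5, 0.5, -2.1]
finger_gap: 0.762
gripper_force: 77.6
```

```bash
for i in 1 2 3 4; do python3 -m creep '[{"slide":[0,0,0.08],"angular":[0,0,0],"claw":-1},{"slide":[0,0,0],"angular":[0,0,0],"claw":-1},{"slide":[0,0,0],"angular":[0,0,0],"claw":-1}]' | grep -E "tcp|^force"; done
```

```text
tcp_pos: [0.4672, -0.0221, 0.0874]
force: [-0.4, 0.9, -2.0]
tcp_pos: [0.4672, -0.0221, 0.0866]
force: [0.5, -0.6, -3.5]
tcp_pos: [0.4671, -0.022, 0.0858]
force: [-0.1, -0.1, -1.9]
tcp_pos: [0.4673, -0.0221, 0.0852]
force: [-0.7, 0.2, -0.8]
```

Contact is starting at the expected height (0.0852). One more small step, then release.

```bash
python3 -m creep '[{"slide":[0,0,0.06],"angular":[0,0,0],"claw":-1},{"slide":[0,0,0],"angular":[0,0,0],"claw":-1},{"slide":[0,0,0],"angular":[0,0,0],"claw":-1}]' | grep -E "tcp|^force"
```

```text
tcp_pos: [0.4673, -0.0221, 0.0851]
force: [-0.5, 0.6, 6.6]
```

```bash
python3 -m creep '[{"slide":[0,0,0],"angular":[0,0,0],"claw":0.55},{"slide":[0,0,0],"angular":[0,0,0],"claw":0.6},{"slide":[0,0,0],"angular":[0,0,0],"claw":0.65},{"slide":[0,0,0],"angular":[0,0,0],"claw":0.7},{"slide":[0,0,0],"angular":[0,0,0],"claw":0.75},{"slide":[0,0,0],"angular":[0,0,0],"claw":0.8},{"slide":[0,0,0],"angular":[0,0,0],"claw":0.8},{"slide":[0,0,-0.4],"angular":[0,0,0],"claw":0.8},{"slide":[0,0,-0.8],"angular":[0,0,0],"claw":0.8},{"slide":[0,0,-1.5],"angular":[0,0,0],"claw":0.8}]' 20
python3 -m creep '[{"slide":[0,0,-2],"angular":[0,0,0],"claw":0.8},{"slide":[0,0,-3],"angular":[0,0,0],"claw":0.8},{"slide":[0,0,-3],"angular":[0,0,0],"claw":0.8},{"slide":[-3,0,-1],"angular":[0,0,0],"claw":0.8},{"slide":[-3,0,0],"angular":[0,0,0],"claw":0.8},{"slide":[-3,0,0],"angular":[0,0,0],"claw":0.8},{"slide":[-3,0,0],"angular":[0,0,0],"claw":0.8},{"slide":[-3,0,0],"angular":[0,0,0],"claw":0.8},{"slide":[-3,0,0],"angular":[0,0,0],"claw":0.8},{"slide":[-3,0,0],"angular":[0,0,0],"claw":0.8}]'
python3 -m creep '[{"slide":[-3,0,0],"angular":[0,0,0],"claw":0.8},{"slide":[-3,0,0],"angular":[0,0,0],"claw":0.8},{"slide":[-3,0,0],"angular":[0,0,0],"claw":0.8},{"slide":[-2,0,0],"angular":[0,0,0],"claw":0.8},{"slide":[0,0,0],"angular":[0,0,0],"claw":0.8},{"slide":[0,0,0],"angular":[0,0,0],"claw":0.8}]'
python3 - <<'E'
from h import *
a=viewer.snapshot("scene");b=viewer.snapshot("top")
cv2.imwrite("pics/m8.png",np.hstack([cv2.resize(a[130:280,230:430],None,fx=2,fy=2),cv2.resize(b[140:290,220:420],None,fx=2,fy=2)]))
E
```

```text
t: 27.63
tcp_pos: [0.4663, -0.0219, 0.1112]
tool_rot: [0.707, 0.707, -0.001, -0.001]
force: [1.0, -0.5, 0.4]
finger_gap: 0.903
gripper_force: 0.0
t: 28.47
tcp_pos: [0.4669, -0.2334, 0.2023]
tool_rot: [0.707, 0.707, 0.0, 0.0]
force: [0.4, 0.3, 0.3]
finger_gap: 0.9
gripper_force: 0.0
t: 28.97
tcp_pos: [0.4668, -0.3428, 0.2018]
tool_rot: [0.708, 0.706, 0.0, 0.0]
force: [0.1, -0.1, -0.3]
finger_gap: 0.899
gripper_force: 0.0
```

View pics/m8.png

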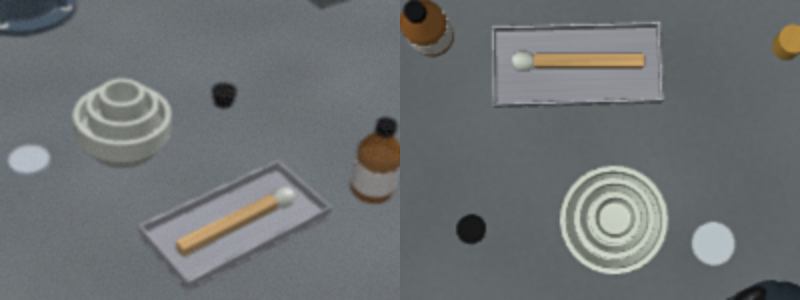

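The three mortars are nested concentrically, each stepped evenly inside the next. The pestle lies flat inside the tray, and the stopper, dish and bottle look untouched. I'll hand it in.

```bash
python3 -c "
from station import ticket;print(ticket.sign_off())"
```

```text
the job is handed in; nothing more can be done
None
```

The job is handed in at about 29 s of robot time: the pestle lies flat in the tray, the three mortars stand nested upright in size order, and the last pictures show nothing else moved.

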